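# Feed the offcuts to the shredder under its mushroom stop

## Task

Push the black mushroom stop down until it stays latched, and with it latched lift the loading tray by its bar so that all four wooden offcuts tip into the feed hopper. Let the tray down gently until it lies level again, and only then twist the mushroom head clockwise so that it comes fully back up. Leave the dial and everything else on the bench where it is.

Things in the scene. Friction and masses are not known exactly. Their poses are not given: they have to be found in the camera images.
- hopper: Fixed green steel feed hopper. Origin: on the bench top, under the middle of the tray's hinge line (115 mm up). +x points from the tray into the hopper, y along the hinge, z up. The tray lies on the -x side.
- hopper_mouth (a point): Middle of the hopper's mouth, 170 mm above the bench. The open box spans x +10 to +236, y -104 to +104 mm from the hopper's origin; floor 8 mm up, side walls to 170 mm, back wall to 220 mm, the wall under the hinge to 105 mm.
- tray (a joint): Hinge of the steel loading tray: 145 mm long (x), 176 mm wide, rim 46 mm high, open towards the hopper, pull bar at its near end. Axis: the hopper's y at height 115 mm. 0 = level on its rest, grows as the bar end is lifted, stop at 1.3 rad. It falls back by its own weight if let go. Tray 0.5 kg, offcuts 0.3 kg: about 6 N at the bar.
- tray_bar (a point): Middle of the tray's pull bar: round steel bar 12 mm thick, 112 mm clear length along the hopper's y axis, 195 mm from the hinge axis towards -x and 36 mm above it (151 mm above the bench when level); 44 mm clear gap between bar and tray wall. It swings with the tray; its axes are the tray's.
- stop_box: Fixed grey box 110 x 110 x 70 mm high carrying the mushroom stop. Origin: centre of its underside on the bench, z up. It stands to the left or to the right of the hopper; the twin grey box on the other side carries a rotary dial.
- stop_top (a point): Centre of the top of the stop's black round mushroom head: 58 mm diameter, 32 mm tall, underside 20 mm above the collar when up; the top is 128 mm above the bench when up, 114 mm when latched. z up.
- stop (a joint): How far the mushroom is pressed (m): 0 = up, 0.014 = fully down. Spring loaded: about 5 N; past half way it snaps down and stays latched.
- stop_head (a joint): Twist of the mushroom's head (rad), clockwise seen from above is positive, 0 to 1.1, sprung back to 0 when let go. Twisting lifts a latched head about 12 mm per rad (after the first 1 mm); from about 0.8 rad it is past half way and pops up by itself when let go (takes about 0.15 N m).
- dial_mark (a point): White mark on the dial (bar-shaped black knob, 46 mm long, on the other grey box); not to be turned.
- mask: Half-carved wooden mask blank, 120 x 150 x 80 mm, a bystander; origin centre of its underside.
- jar: Glass jar with lid, 72 mm diameter, 90 mm high, a bystander; origin centre of its underside.
- mallet: Carver's mallet, head 110 x 60 x 60 mm, handle 140 mm along its +y, a bystander lying on the bench.
- blank: Wooden blank 90 x 150 x 55 mm, a bystander; origin centre of its underside.
- chisel_a: Carving chisel with wooden handle lying along its x, 187 mm long, 20 mm high, a bystander; origin where blade meets handle.
- chisel_b: The same with a broader blade, a bystander.
- offcut0: Chunky wooden offcut, block 46 x 64 x 38 mm, 50 to 110 g, lying in the tray at the start; origin centre of its underside.
- offcut1: Chunky wooden offcut, stepped block 44 x 62 mm, 20 mm high with a 41 mm high end, 50 to 110 g, lying in the tray at the start; origin centre of its underside.
- offcut2: Chunky wooden offcut, stepped block 48 x 60 x 41 mm, 50 to 110 g, lying in the tray at the start; origin centre of its underside.
- offcut3: Chunky wooden offcut, block 40 x 66 x 42 mm, 50 to 110 g, lying in the tray at the start; origin centre of its underside.
Not all that is in view belongs to the job. Leave any red or yellow look-alike of the offcut0 alone.

How it is judged:
On the way, in this order (a step that is already met when the one before it is completed fails the run):
1. the mushroom stop is latched down, with no finger on it (value of joint stop above 0.011 m and contact force between the fingers and stop_head below 0.1 N), for 0.2 s.
2. the tray is tipped up with the stop latched (value of joint tray above 0.5 rad and value of joint stop above 0.011 m), for 0.1 s.
3. all four offcuts are in the hopper, the tray is down and the stop is still latched (x of offcut0 in the frame of hopper between 0.008 and 0.235 m and y of offcut0 in the frame of hopper between -0.105 and 0.105 m and z of each of offcut0, offcut1, offcut2, offcut3 in the frame of hopper below 0.115 m and x of offcut1 in the frame of hopper between 0.008 and 0.235 m and y of offcut1 in the frame of hopper between -0.105 and 0.105 m and x of offcut2 in the frame of hopper between 0.008 and 0.235 m and y of offcut2 in the frame of hopper between -0.105 and 0.105 m and x of offcut3 in the frame of hopper between 0.008 and 0.235 m and y of offcut3 in the frame of hopper between -0.105 and 0.105 m and value of joint tray below 0.06 rad and value of joint stop above 0.011 m), for 0.2 s.
4. the mushroom head is twisted clockwise, with the tray down (value of joint stop_head above 0.55 rad and value of joint tray below 0.06 rad), for 0.05 s.
At the end, for the whole second after the job is handed in: All four offcuts lie at rest in the hopper below the tray's hinge line, the tray is level (within 0.06 rad), the mushroom is fully up (within 2 mm) and its head has turned back (within 0.15 rad) (x of offcut0 in the frame of hopper between 0.008 and 0.235 m and y of offcut0 in the frame of hopper between -0.105 and 0.105 m and z of each of offcut0, offcut1, offcut2, offcut3 in the frame of hopper below 0.115 m and x of offcut1 in the frame of hopper between 0.008 and 0.235 m and y of offcut1 in the frame of hopper between -0.105 and 0.105 m and x of offcut2 in the frame of hopper between 0.008 and 0.235 m and y of offcut2 in the frame of hopper between -0.105 and 0.105 m and x of offcut3 in the frame of hopper between 0.008 and 0.235 m and y of offcut3 in the frame of hopper between -0.105 and 0.105 m and linear speed of each of offcut0, offcut1, offcut2, offcut3 below 0.03 m/s and value of joint tray below 0.06 rad and value of joint stop below 0.002 m and value of joint stop_head below 0.15 rad); the robot touches nothing.
It fails at once if the tray is tipped while the stop is not latched (value of joint tray above 0.15 rad and value of joint stop below 0.007 m).
It fails at once if the tray is let fall (faster than 4 rad/s) (velocity of joint tray below -4 rad/s).
It fails at once if the dial is turned (its mark moved by more than 8 mm) (distance of dial_mark from where it was at the start of the episode above 0.008 m).
It fails at once if a bystander is pushed more than 40 mm (distance of any of mask, jar, mallet, blank, chisel_a, chisel_b from where it was at the start of the episode above 0.04 m).
It also fails if it takes over 72 s, if anything falls off the work surface, if the arm or the gripper's body presses on something with over 40 N, if the wrist force passes 120 N, or if a joint passes its speed limit or range.

## Robot

A 6-joint arm with a two-finger parallel gripper is mounted at the origin on the work surface. World frame = base frame: x ahead of the robot, y to its left, z up, the work surface at z = 0. Lengths are in m, angles in rad, forces in N, time in s.
With the tool pointing down it reaches from about 0.375 to 0.925 m from the base axis. Payload 5.7 kg.
Tool frame: the origin (TCP) lies at the centre of the arm's flange, where the gripper is bolted on; the fingertips stand 182 mm ahead of it and the grasp point (between the pads) lies 163 mm ahead of it; z points along the fingers, y is the line along which they close (so a half turn about z gives the same grasp; the last joint's range is limited). The gripper opens to 88 mm and grips with 3 to 60 N. Pads are 20 mm wide; open, the fingers measure 115 mm over their backs; the gripper's body (75 mm by 178 mm) begins 61 mm behind the grasp point.
Start: joints at [-1.312, 0.359, 1.51, -0, 1.272, -0.115], TCP at [0.219, -0.559, 0.405] pointing down, gripper open.
Joint ranges: [-2.97, 2.97], [-1.01, 2.36], [0.21, 2.38], [-0.96, 4.11], [0.2, 2.71], [-2.98, 2.98]. Speed limits (rad/s): [2.39, 2.39, 3.14, 3.14, 3.14, 3.14].

## Interface

Orientations are given as a rotation vector (axis times angle).
In Python, from workcell import arm, viewer, job gives the robot as it stands. The module is installed in compiled form; this text tells all that it offers.
- The arm moves only by the tool step_arm, never from a script. Its argument "increments" is a list of rows, each a list of 4 numbers: the shift along the world's x, y, z in m, then the turn about the world's z in rad. In form: [[x, y, z, yaw], ...]. A call has 1 to 12 rows; each row shifts and turns the commanded pose from where the row before left it; what a row does not reach is not made up. A row lasts 1/8 s, in which the tool goes at most 62.5 mm and 10.7 degrees, less where a joint would pass 70% of its speed; a pose out of reach is approached as far as the arm can. A call with a gripper value outside its range is refused whole. "jaw" is the opening, from -1 (shut) to 1 (fully open), set as the call begins (left out, the last holds). The fingers move at their own pace and stop on an object; "force" is the grip in N (left out, the last holds). Time passes only in rows, so rows that do not move let the fingers close. It gives the time, the measured TCP pose, the force, the opening and the grip force at its end, in the units of the state.
- arm.observe(): the state, without advancing time (a new reading comes with each control period).
- viewer.read_camera(name): name is "side" or "top" or "wrist"; returns a dict with "image" (400x640x3 uint8, red, green, blue), "mtx" (3x3 intrinsics, pixels), "D" ([k1, k2, p1, p2, k3] as OpenCV has them; the pictures are not rectified), "R" (3x3) and "t" (3): a world point X has camera coordinates R X + t. Camera axes: x right, y down, z forward; pixel columns grow to the right and rows downward; lengths in m; the calibration is good to about 2 mm. A picture is of the moment at which its call begins. There is no depth.
- job.close_job(): hands the job in; it is judged then, once.
Trained networks look in a picture, given as the dict that the camera call returned (one of the last four; its "shot" number tells which), for a name from the list of things; names that differ only in an ending like _2 or _b are one class to them, and where a whole thing is asked for, a point or a joint stands for the part that bears it (a point fixed in the world has none). Each returns a list of dicts, best first, with "score" (0 to 1); they miss things now and then, are a little off and sometimes report something else, mostly with a low value. They report only what shows in the picture. A call takes as long as a camera call. They do not tell look-alikes from the thing itself.
- viewer.recognise(picture, label): "box" ([left, top, right, bottom] in pixels, round what is visible of it).
- viewer.trace(picture, label): "mask" (400x640 bool, what is visible of it) and "box" ([left, top, right, bottom] in pixels, round what is visible of it).
- viewer.place_of(picture, label): "xy" ([column, row] in pixels: a listed point, or the origin of a listed thing).
The state is a dict: "time": time; "qpos": joint angles; "qd": joint speeds; "effort": joint torques, N m; "tool_pos": TCP position; "orientation": TCP orientation; "ft_force": force on the tool from outside, world axes, zero at the start; "moment": the same for the moment, N m; "opening": finger opening in m; "grasp_force": force on a finger pad.
Only numpy, scipy, OpenCV 4.12 (cv2) and the standard library are available. Lean on these libraries where they do the work, as an engineer would, in place of code of your own. Each camera call takes 0.05 s, during which the arm holds its last target. There are 200 camera calls.

## Working session

There is one attempt and no reset: what is moved stays moved. The work goes in short steps, Python scripts to look and compute and a tool call to move; the robot and the scene stay as the last step left them, time stands still between calls to the robot, and variables do not carry over. Pictures are saved under pics/ and viewed, at most 10 in all, crops included, and the job is handed in when it is done.

Besides the shell and the picture viewer there is one more tool, called after "Call:" as a command line: name --pt "numbers of a row" for each row, then --argument value for the rest. step_arm: Moves the arm, as the interface text tells. Its arguments: {"type":"object","properties":{"increments":{"type":"array","items":{"type":"array","items":{"type":"number"}}},"jaw":{"type":"number"},"force":{"type":"number"}},"required":["increments"]}

```bash
mkdir -p pics
cat > h.py <<'E'
import numpy as np, cv2
from workcell import arm, viewer, job
def ray(p,uv):
    u=cv2.undistortPoints(np.array([[uv]],float),p["mtx"],np.array(p["D"],float))[0,0]
    R=np.array(p["R"]);t=np.array(p["t"]).ravel()
    return -R.T@t, R.T@np.array([u[0],u[1],1.])
def atz(p,uv,z):
    c,d=ray(p,uv); return c+d*(z-c[2])/d[2]
def tri(obs):
    A=np.zeros((3,3));b=np.zeros(3)
    for p,uv in obs:
        c,d=ray(p,uv);d=d/np.linalg.norm(d);M=np.eye(3)-np.outer(d,d);A+=M;b+=M@c
    return np.linalg.solve(A,b)
def save(p,n,crop=None,f=1):
    im=p["image"][:,:,::-1]
    if crop: l,t,r,b=crop; im=im[t:b,l:r]
    cv2.imwrite("pics/"+n,cv2.resize(im,None,fx=f,fy=f))
E
python3 - <<'E'
from h import *
np.set_printoptions(precision=4,suppress=True)
a=viewer.read_camera("top");b=viewer.read_camera("side")
save(a,"top0.png");save(b,"side0.png")
for l,z in [("hopper",0),("hopper_mouth",.17),("tray_bar",.151),("stop_top",.128),("stop_box",0),("dial_mark",None)]:
    o=[]
    for p in(a,b):
        r=viewer.place_of(p,l)
        print(l,[(np.round(x["xy"],1),round(x["score"],2),atz(p,x["xy"],z) if z is not None else 0) for x in r[:3]])
        if r:o.append((p,r[0]["xy"]))
    if len(o)==2: print("  tri",tri(o))
s=arm.observe();print(s["time"],s["tool_pos"],s["orientation"],s["opening"])
E
```

```text
hopper [(array([314.4, 165.9]), 0.6, array([0.6606, 0.0182, 0.    ]))]
hopper [(array([293.2, 216.4]), 0.74, array([0.6551, 0.0041, 0.    ]))]
  tri [0.6536 0.0141 0.0079]
hopper_mouth [(array([319.8, 117.7]), 0.56, array([0.7603, 0.001 , 0.17  ])), (array([169.6, 183.4]), 0.5, array([0.5796, 0.4141, 0.17  ]))]
hopper_mouth [(array([269.8, 161.1]), 0.87, array([0.7512, 0.0004, 0.17  ]))]
  tri [ 0.7585 -0.0013  0.1671]
tray_bar [(array([308.5, 224.4]), 0.7, array([0.4646, 0.0356, 0.151 ]))]
tray_bar []
stop_top [(array([425.8, 211.9]), 0.55, array([ 0.4972, -0.2932,  0.128 ])), (array([471.2, 179.9]), 0.47, array([ 0.5868, -0.4274,  0.128 ]))]
stop_top [(array([390.1, 166.1]), 0.52, array([ 0.4853, -0.2795,  0.128 ]))]
  tri [ 0.4979 -0.2974  0.1142]
stop_box [(array([415.2, 217.1]), 0.86, array([ 0.4941, -0.294 ,  0.    ]))]
stop_box [(array([384.7, 192.5]), 0.56, array([ 0.5115, -0.2992, -0.    ])), (array([197.3, 263.1]), 0.26, array([0.7094, 0.3436, 0.    ]))]
  tri [ 0.4972 -0.2875  0.0131]
dial_mark [(array([198.3, 201.5]), 0.47, 0), (array([322.9, 117. ]), 0.3, 0)]
dial_mark []
0.7 [ 0.2191 -0.5586  0.4047] [-3.0868 -0.5837  0.    ] 0.08759690722438254
```

View pics/top0.png

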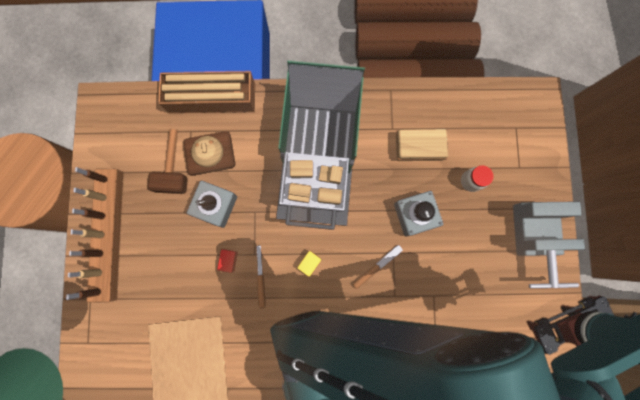

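View pics/side0.png

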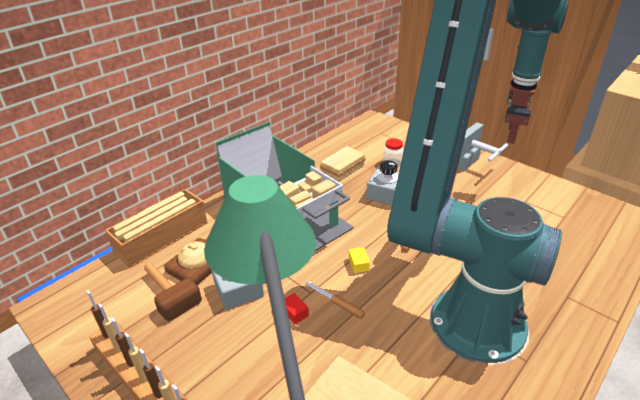

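The top view shows the black round mushroom on the right grey box at (425,211). The things it could be mistaken for are the bar-shaped dial on the left box at (207,202), the red jar lid at (481,177), and the red and yellow cubes at (226,260) and (309,263). The side view agrees: mushroom at (388,167), tray with four offcuts at about (305,190). I choose the right box and go above it to check with the wrist camera.

Call:
step_arm --pt "0.04 0.039 0.008 0" --pt "0.04 0.039 0.008 0" --pt "0.04 0.039 0.008 0" --pt "0.04 0.039 0.008 0" --pt "0.04 0.039 0.008 0" --pt "0.036 0.037 0.008 0" --pt "0 0 0 0" --pt "0 0 0 0" --jaw -1

```text
time: 1.7
tool_pos: [0.4549, -0.3267, 0.4525]
orientation: [3.086, 0.585, -0.001]
ft_force: [-0.2, 0.3, 0.6]
opening: 0.0117
grasp_force: 0.0
```

Run:
```python
from h import *
np.set_printoptions(precision=4,suppress=True)
a=viewer.read_camera("wrist");b=viewer.read_camera("top")
save(a,"w1.png")
for l,z in [("stop_top",.128),("stop_box",0),("tray_bar",.151)]:
    for p in(a,b):
        print(l,[(np.round(x["xy"],1),round(x["score"],2),atz(p,x["xy"],z)) for x in viewer.place_of(p,l)[:2]])
    t=viewer.recognise(a,l)[:2];print(t)
r=viewer.trace(b,"tray")
for x in r[:1]:
    print(x["score"],x["box"],cv2.minAreaRect(np.argwhere(x["mask"])[:,::-1].astype(np.float32)))
s=arm.observe();print(s["time"],s["tool_pos"],s["opening"],s["ft_force"])
```

```text
stop_top [(array([308.3, 141.9]), 0.7, array([ 0.499, -0.295,  0.128]))]
stop_top [(array([427. , 210.9]), 0.92, array([ 0.5   , -0.2967,  0.128 ]))]
[{'box': [278.8, 108.9, 336.5, 168.6], 'score': 0.92}]
stop_box []
stop_box [(array([413.9, 216.3]), 0.6, array([ 0.4966, -0.2901,  0.    ]))]
[]
tray_bar []
tray_bar [(array([329.3, 177.5]), 0.32, array([ 0.5941, -0.0233,  0.151 ]))]
[{'box': [0.1, 0.0, 102.5, 92.8], 'score': 0.77}]
0.78 [282.8, 157.2, 348.9, 233.4] ((313.28717041015625, 190.62872314453125), (64.57791137695312, 73.43374633789062), 5.710593223571777)
2.3 [ 0.455  -0.3267  0.4526] 0.000540467656224128 [-0.0246  0.7029 -0.1814]
```

View pics/w1.png

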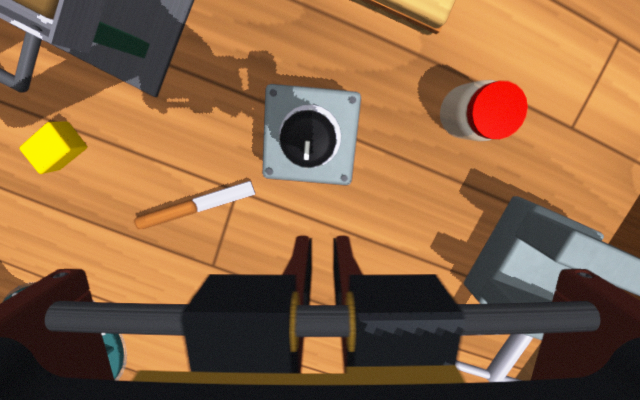

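The wrist crop confirms it: a round black mushroom with a light mark at (308,138) on the grey box, next to the red jar lid at (497,110). Three estimates agree on (0.499, -0.296), and its height fits the 128 mm given. Pressing with closed fingers.

Call:
step_arm --pt "0.022 0.016 0 0" --pt "0.022 0.015 -0.02 0" --pt "0 0 -0.05 0" --pt "0 0 -0.045 0" --pt "0 0 -0.018 0" --pt "0 0 -0.006 0" --pt "0 0 -0.006 0" --pt "0 0 -0.006 0" --pt "0 0 -0.004 0" --pt "0 0 -0.003 0" --pt "0 0 0 0"

```text
time: 3.68
tool_pos: [0.4993, -0.2957, 0.2958]
orientation: [3.086, 0.584, 0.001]
ft_force: [-1.3, 1.3, 7.8]
opening: 0.0002
grasp_force: 3.9
```

Call:
step_arm --pt "0 0 -0.002 0" --pt "0 0 0 0"

```text
time: 3.92
tool_pos: [0.4994, -0.2958, 0.2955]
orientation: [3.085, 0.584, 0.003]
ft_force: [-4.9, 3.6, 20.2]
opening: 0.0001
grasp_force: 10.4
```

Call:
step_arm --pt "0 0 0.03 0" --pt "0 0.01 0.06 0" --pt "-0.02 0.06 0.06 0" --pt "-0.03 0.05 0.01 0" --pt "-0.03 0.05 0 -0.1" --pt "-0.02 0.03 0 -0.1" --pt "0 0 0 0" --pt "0 0 0 0" --jaw 1

```text
time: 4.92
tool_pos: [0.4054, -0.1131, 0.4361]
orientation: [3.128, 0.275, 0.003]
ft_force: [-0.6, -0.8, -1.1]
opening: 0.0771
grasp_force: 0.0
```

Run:
```python
from h import *
np.set_printoptions(precision=4,suppress=True)
a=viewer.read_camera("wrist");b=viewer.read_camera("top");c=viewer.read_camera("side")
save(a,"w2.png")
for l,z in [("tray_bar",.151),("hopper_mouth",.17),("hopper",0),("stop_top",.114)]:
    o=[]
    for p in(a,b,c):
        r=viewer.place_of(p,l)
        print(l,[(np.round(x["xy"],1),round(x["score"],2),atz(p,x["xy"],z)) for x in r[:2]])
        if r:o.append((p,r[0]["xy"]))
    if len(o)>1:print(" tri",tri(o))
s=arm.observe();print(s["time"],s["tool_pos"],s["orientation"],s["opening"],s["ft_force"])
```

```text
tray_bar [(array([165.3, 113.2]), 0.94, array([0.4622, 0.0315, 0.151 ])), (array([517.2, 134.3]), 0.46, array([ 0.4981, -0.2697,  0.151 ]))]
tray_bar [(array([309.9, 229.2]), 0.96, array([0.4514, 0.0319, 0.151 ])), (array([374.4, 266. ]), 0.19, array([ 0.3502, -0.141 ,  0.151 ]))]
tray_bar [(array([333.3, 210.8]), 0.58, array([0.4477, 0.0427, 0.151 ]))]
 tri [0.4565 0.0337 0.1419]
hopper_mouth []
hopper_mouth [(array([323.6, 119.1]), 0.68, array([ 0.7561, -0.0096,  0.17  ])), (array([207.8, 151.3]), 0.56, array([0.6682, 0.3114, 0.17  ]))]
hopper_mouth [(array([266.6, 159. ]), 0.76, array([ 0.7684, -0.0015,  0.17  ])), (array([308.8, 190. ]), 0.38, array([0.5488, 0.0341, 0.17  ]))]
 tri [ 0.7619 -0.005   0.1695]
hopper []
hopper [(array([314.4, 166.9]), 0.84, array([0.6573, 0.0183, 0.    ]))]
hopper [(array([291.4, 220. ]), 0.68, array([0.6461, 0.0211, 0.    ]))]
 tri [ 0.6564  0.0162 -0.0078]
stop_top [(array([516.1, 134.8]), 0.68, array([ 0.5   , -0.2924,  0.114 ]))]
stop_top [(array([422.4, 211.6]), 0.54, array([ 0.4996, -0.2873,  0.114 ]))]
stop_top [(array([388.9, 167.5]), 0.49, array([ 0.4955, -0.2886,  0.114 ]))]
 tri [ 0.4989 -0.2904  0.1128]
5.675 [ 0.4047 -0.1125  0.4356] [-3.1296 -0.2727 -0.    ] 0.0881147122891853 [ 1.2029 -0.0764 -0.2397]
```

View pics/w2.png

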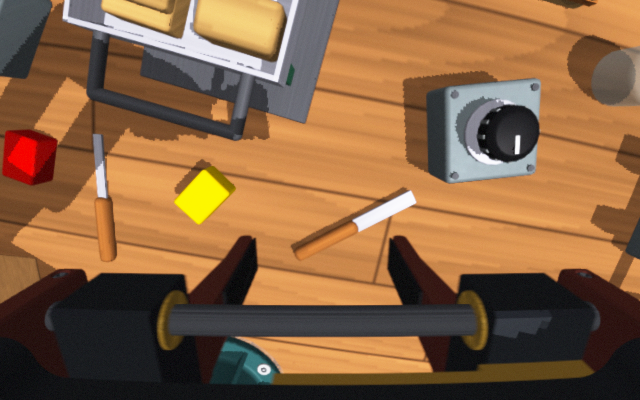

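The bar shows in the wrist view from (92,97) to (240,134), and the mushroom at (513,133) is down. Computing the bar's direction.

Run:
```python
from h import *
np.set_printoptions(precision=4,suppress=True)
a=viewer.read_camera("wrist")
P=atz(a,(95,97),.151);Q=atz(a,(237,132),.151)
d=P-Q;print(P,Q,np.linalg.norm(d),(P+Q)/2,"bar dir",np.arctan2(d[1],d[0]),"hopper yaw",np.arctan2(d[1],d[0])-np.pi/2)
for z in(.114,.128):
  print([atz(a,x["xy"],z) for x in viewer.place_of(a,"stop_top")[:1]])
import scipy.spatial.transform as t
s=arm.observe();R=t.Rotation.from_rotvec(s["orientation"]).as_matrix();print(R[:,1],np.arctan2(R[1,1],R[0,1]))
```

```text
[0.4652 0.094  0.151 ] [ 0.4557 -0.0302  0.151 ] 0.12455761659292734 [0.4604 0.0319 0.151 ] bar dir 1.494221578810987 hopper yaw -0.07657474798390962
[array([ 0.4985, -0.2941,  0.114 ])]
[array([ 0.4976, -0.2851,  0.128 ])]
[ 0.173  -0.9849 -0.    ] -1.396925241733559
```

Bar length 124 mm over the arms matches the spec. Middle is (0.460, 0.032) and hopper yaw about -0.09. I need +1.307 rad of yaw, with the jaw part open because the gap is only 44 mm.

Call:
step_arm --pt "0.007 0.018 0 0.163" --pt "0.007 0.018 0 0.163" --pt "0.007 0.018 0 0.163" --pt "0.007 0.018 0 0.163" --pt "0.007 0.018 0 0.163" --pt "0.007 0.018 0 0.163" --pt "0.007 0.018 0 0.163" --pt "0.007 0.018 0 0.163" --pt "0 0 -0.03 0" --pt "0 0 0 0" --pt "0 0 0 0" --jaw -0.05

```text
time: 7.2
tool_pos: [0.4609, 0.0313, 0.4062]
orientation: [2.323, 2.115, 0.0]
ft_force: [-0.7, 0.6, 0.4]
opening: 0.0413
grasp_force: 0.0
```

Run:
```python
from h import *
np.set_printoptions(precision=4,suppress=True)
a=viewer.read_camera("wrist");b=viewer.read_camera("top")
save(a,"w3.png")
for l,z in [("tray_bar",.151)]:
    for p in(a,b):
        r=viewer.place_of(p,l)
        print(l,[(np.round(x["xy"],1),round(x["score"],2),atz(p,x["xy"],z)) for x in r[:2]])
import scipy.spatial.transform as t
s=arm.observe();R=t.Rotation.from_rotvec(s["orientation"]).as_matrix();print(np.arctan2(R[1,1],R[0,1]))
print(s["time"],s["tool_pos"],s["qpos"],s["opening"],s["ft_force"])
tip=s["tool_pos"]+np.array([0,0,-.163])
pr=lambda X:cv2.projectPoints(np.array([X],float),cv2.Rodrigues(np.array(a["R"]))[0],np.array(a["t"],float),a["mtx"],np.array(a["D"],float))[0].ravel()
print("grasp pt px",pr(tip))
```

```text
tray_bar [(array([320.3, 212.5]), 0.93, array([0.4597, 0.033 , 0.151 ]))]
tray_bar []
-0.09342785159194876
7.4 [0.461  0.0312 0.4065] [-0.082   0.1562  1.7926 -0.      1.1913  0.0114] 0.04184572355731561 [0.3677 0.1587 0.2259]
grasp pt px [322.1618 268.4221]
```

View pics/w3.png

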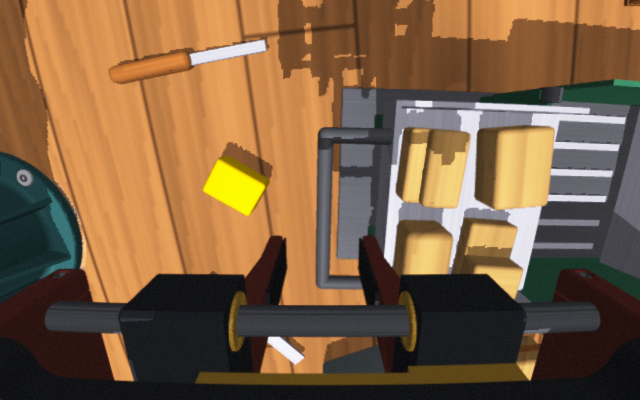

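The bar runs vertically in the image at x≈323, rows 135–285, midway between the fingers and parallel to them. Lowering and gripping.

Call:
step_arm --pt "0 0.001 -0.035 0" --pt "0 0 -0.035 0" --pt "0 0 -0.02 0" --pt "0 0 -0.003 0" --pt "0 0 0 0"

```text
time: 8.02
tool_pos: [0.4612, 0.0324, 0.3133]
orientation: [2.322, 2.115, 0.001]
ft_force: [-0.2, 0.8, 0.0]
opening: 0.0418
grasp_force: 0.0
```

Call:
step_arm --pt "0 0 0 0" --pt "0 0 0 0" --pt "0 0 0 0" --pt "0 0 0 0" --pt "0 0 0 0" --jaw -1 --force 25

```text
time: 8.65
tool_pos: [0.4616, 0.0324, 0.3131]
orientation: [2.321, 2.114, 0.003]
ft_force: [3.4, -0.8, 0.3]
opening: 0.011
grasp_force: 25.0
```

Run:
```python
import numpy as np
f=lambda t:np.array([-.195*np.cos(t)+.036*np.sin(t),.195*np.sin(t)+.036*np.cos(t)])
T=np.linspace(0,1.2,19);c=np.zeros(3)
for t in T[1:]:
    d=f(t)-f(0);w=np.array([d[0]*np.cos(-.09),d[0]*np.sin(-.09),d[1]])
    r=np.round(w-c,3);c+=r;print(round(t,2),[*r.tolist(),0],end=", ")
print(c)
```

```text
0.07 [0.003, -0.0, 0.013, 0], 0.13 [0.003, -0.001, 0.013, 0], 0.2 [0.005, 0.0, 0.012, 0], 0.27 [0.005, -0.0, 0.012, 0], 0.33 [0.006, -0.001, 0.012, 0], 0.4 [0.007, -0.001, 0.011, 0], 0.47 [0.008, -0.0, 0.011, 0], 0.53 [0.008, -0.001, 0.01, 0], 0.6 [0.009, -0.001, 0.01, 0], 0.67 [0.01, -0.001, 0.009, 0], 0.73 [0.01, -0.001, 0.008, 0], 0.8 [0.011, -0.001, 0.008, 0], 0.87 [0.011, -0.001, 0.007, 0], 0.93 [0.011, -0.001, 0.006, 0], 1.0 [0.012, -0.001, 0.006, 0], 1.07 [0.013, -0.001, 0.004, 0], 1.13 [0.012, -0.001, 0.004, 0], 1.2 [0.013, -0.001, 0.003, 0], [ 0.157 -0.014  0.159]
```

Call:
step_arm --pt "0.003 0 0.013 0" --pt "0.003 -0.001 0.013 0" --pt "0.005 0 0.012 0" --pt "0.005 0 0.012 0" --pt "0.006 -0.001 0.012 0" --pt "0.007 -0.001 0.011 0"

```text
time: 9.4
tool_pos: [0.4896, 0.0293, 0.3853]
orientation: [-2.322, -2.115, 0.002]
ft_force: [3.8, -1.1, -6.7]
opening: 0.012
grasp_force: 25.0
```

Call:
step_arm --pt "0.008 0 0.011 0" --pt "0.008 -0.001 0.01 0" --pt "0.009 -0.001 0.01 0" --pt "0.01 -0.001 0.009 0" --pt "0.01 -0.001 0.008 0" --pt "0.011 -0.001 0.008 0"

```text
time: 10.15
tool_pos: [0.5435, 0.024, 0.4422]
orientation: [-2.319, -2.113, 0.011]
ft_force: [-7.7, -4.1, 6.4]
opening: 0.0113
grasp_force: 25.0
```

Call:
step_arm --pt "0.011 -0.001 0.007 0" --pt "0.011 -0.001 0.006 0" --pt "0.012 -0.001 0.006 0" --pt "0.013 -0.001 0.004 0" --pt "0.012 -0.001 0.004 0" --pt "0 0 0 0" --pt "0 0 0 0"

```text
time: 11.02
tool_pos: [0.6045, 0.0182, 0.4702]
orientation: [2.321, 2.114, -0.004]
ft_force: [-3.4, -7.6, 4.8]
opening: 0.0112
grasp_force: 25.1
```

Run:
```python
from h import *
b=viewer.read_camera("top");c=viewer.read_camera("side")
A=cv2.resize(b["image"][40:260,230:450],(400,400));B=cv2.resize(c["image"][80:300,170:390],(400,400))
cv2.imwrite("pics/m4.png",np.hstack([A,B])[:,:,::-1])
```

```text
(no output)
```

View pics/m4.png

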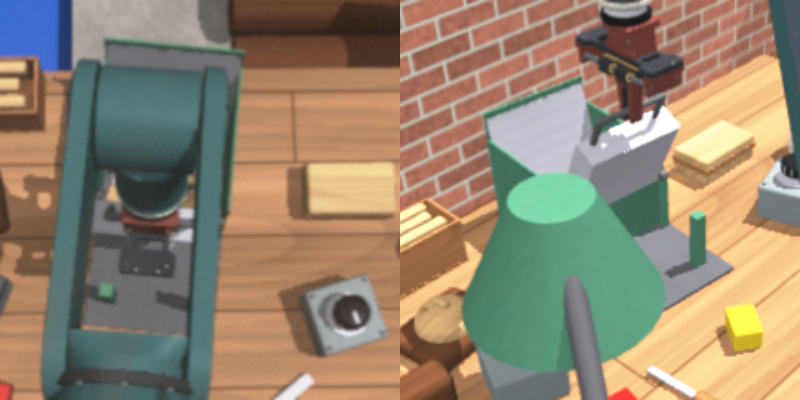

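The side view shows the tray up at about 65°, gripped by the bar, at (620,130) in the composite; the inside isn't visible. I tip it slightly further and look with the wrist camera.

Call:
step_arm --pt "0.013 -0.001 0.003 0" --pt "0 0 0 0" --pt "-0.008 0.001 -0.002 0" --pt "0.008 -0.001 0.002 0" --pt "0 0 0 0" --pt "0 0 0 0"

```text
time: 11.88
tool_pos: [0.6175, 0.0171, 0.4731]
orientation: [2.321, 2.113, -0.004]
ft_force: [-2.5, -7.8, 5.0]
opening: 0.0115
grasp_force: 25.1
```

Run:
```python
from h import *
a=viewer.read_camera("wrist");save(a,"w5.png")
for i in range(1):
    for x in viewer.recognise(a,"offcut0")[:4]: print(x)
```

```text
{'box': [366.3, 186.7, 397.7, 240.2], 'score': 0.93}
{'box': [419.8, 104.1, 465.6, 160.0], 'score': 0.75}
{'box': [393.8, 166.3, 432.5, 217.8], 'score': 0.68}
{'box': [81.6, 0.0, 135.9, 12.5], 'score': 0.66}
```

View pics/w5.png

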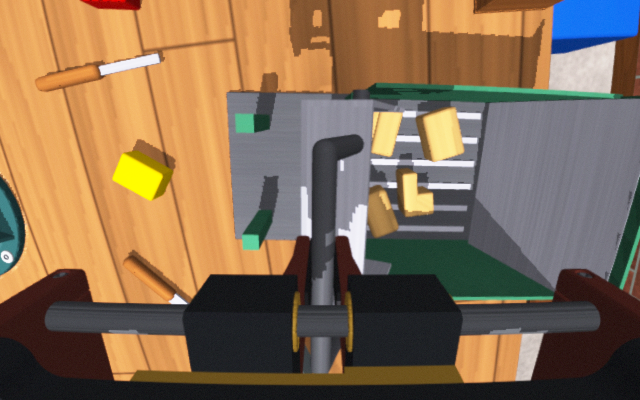

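All four offcuts lie on the hopper floor, at (386,132), (441,133), (412,195) and (381,212), so the tray is empty. Lowering it along the same arc in reverse.

Call:
step_arm --pt "-0.013 0.001 -0.003 0" --pt "-0.012 0.001 -0.004 0" --pt "-0.013 0.001 -0.004 0" --pt "-0.012 0.001 -0.006 0" --pt "-0.011 0.001 -0.006 0" --pt "-0.011 0.001 -0.007 0" --pt "-0.011 0.001 -0.008 0" --pt "-0.01 0.001 -0.008 0" --pt "-0.01 0.001 -0.009 0"

```text
time: 13.1
tool_pos: [0.5144, 0.028, 0.4158]
orientation: [-2.322, -2.115, -0.002]
ft_force: [3.2, 2.4, -4.5]
opening: 0.0117
grasp_force: 25.0
```

Call:
step_arm --pt "-0.009 0.001 -0.01 0" --pt "-0.008 0.001 -0.01 0" --pt "-0.008 0 -0.011 0" --pt "-0.007 0.001 -0.011 0" --pt "-0.006 0.001 -0.012 0" --pt "-0.005 0 -0.012 0" --pt "-0.005 0 -0.012 0" --pt "-0.003 0.001 -0.013 0" --pt "-0.003 0 -0.013 0" --pt "0 0 0 0" --pt "0 0 0 0"

```text
time: 14.48
tool_pos: [0.4617, 0.0325, 0.3127]
orientation: [2.321, 2.114, 0.003]
ft_force: [3.6, 3.7, -2.7]
opening: 0.011
grasp_force: 25.0
```

Call:
step_arm --pt "0 0 -0.002 0" --pt "0 0 0 0"

```text
time: 14.72
tool_pos: [0.4616, 0.0325, 0.312]
orientation: [2.321, 2.114, 0.003]
ft_force: [-0.1, 3.0, 13.4]
opening: 0.0113
grasp_force: 25.0
```

Call:
step_arm --pt "0 0 0 0" --pt "0 0 0 0" --pt "0 0 0 0" --pt "0 0 0 0" --jaw -0.1

```text
time: 15.22
tool_pos: [0.4605, 0.0324, 0.3104]
orientation: [-2.322, -2.116, 0.001]
ft_force: [0.3, -0.6, -0.3]
opening: 0.0392
grasp_force: 0.0
```

Call:
step_arm --pt "0 0 0.04 0" --pt "0 0 0.05 0" --pt "0 -0.01 0.03 0" --pt "0.006 -0.05 0 0" --pt "0.006 -0.05 0 0" --pt "0.006 -0.055 0 0" --pt "0.006 -0.055 0 0" --pt "0.006 -0.055 0 0" --pt "0.005 -0.035 0 0" --pt "0.0035 -0.0175 0 0" --pt "0 0 0 0" --jaw 1

```text
time: 16.6
tool_pos: [0.4993, -0.2954, 0.4302]
orientation: [-2.323, -2.114, 0.0]
ft_force: [0.3, -0.1, -0.8]
opening: 0.088
grasp_force: 0.0
```

Run:
```python
from h import *
np.set_printoptions(precision=4,suppress=True)
a=viewer.read_camera("wrist");b=viewer.read_camera("top")
for p in(a,b):
    for l,z in [("stop_top",.114),("tray_bar",.151)]:
        print(l,[(np.round(x["xy"],1),round(x["score"],2),atz(p,x["xy"],z)) for x in viewer.place_of(p,l)[:2]])
A=cv2.resize(a["image"],(480,300));B=cv2.resize(b["image"][70:270,230:450],(320,300))
cv2.imwrite("pics/m6.png",np.hstack([A,B])[:,:,::-1])
s=arm.observe();print(s["time"],s["tool_pos"],s["opening"],s["qpos"])
```

```text
stop_top [(array([323.2, 194.7]), 0.82, array([ 0.5005, -0.2941,  0.114 ]))]
tray_bar []
stop_top [(array([423.6, 209.8]), 0.83, array([ 0.5046, -0.291 ,  0.114 ]))]
tray_bar [(array([308.5, 225.2]), 0.69, array([0.4624, 0.0356, 0.151 ])), (array([261.2, 272.5]), 0.48, array([0.3365, 0.1641, 0.151 ]))]
16.9 [ 0.4992 -0.2938  0.4308] 0.08784775762754306 [-0.6512  0.3066  1.5217  0.0001  1.3135 -0.5596]
```

View pics/m6.png

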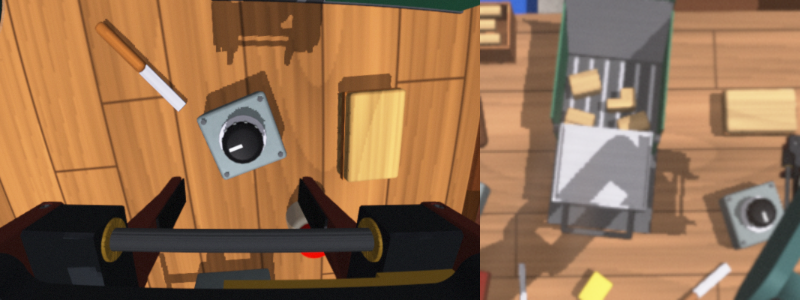

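The tray is empty and level, with all four offcuts in the hopper (580,80)–(630,120). The mushroom is centred at (240,145), between the open fingers. Descend and grip.

Call:
step_arm --pt "0.001 0 -0.05 0" --pt "0 0 -0.05 0" --pt "0 0 -0.04 0" --pt "0 0 -0.015 0" --pt "0 0 -0.008 0" --pt "0 0 0 0"

```text
time: 17.65
tool_pos: [0.5007, -0.2952, 0.2684]
orientation: [2.321, 2.115, 0.0]
ft_force: [-0.2, -0.7, -0.5]
opening: 0.0881
grasp_force: 0.0
```

Call:
step_arm --pt "0 0 0 0" --pt "0 0 0 0" --pt "0 0 0 0" --pt "0 0 0 0" --jaw -1 --force 20

```text
time: 18.15
tool_pos: [0.5004, -0.2952, 0.2681]
orientation: [2.322, 2.115, 0.0]
ft_force: [-0.3, 0.1, 2.9]
opening: 0.0567
grasp_force: 20.0
```

Call:
step_arm --pt "0 0 0.0005 -0.13" --pt "0 0 0.0015 -0.13" --pt "0 0 0.0015 -0.13" --pt "0 0 0.0015 -0.13" --pt "0 0 0.0015 -0.13" --pt "0 0 0.0015 -0.13" --pt "0 0 0.0015 -0.13" --pt "0 0 0.0015 -0.13" --pt "0 0 0 0" --pt "0 0 0 0"

```text
time: 19.4
tool_pos: [0.4993, -0.2943, 0.2793]
orientation: [-3.064, -0.683, 0.003]
ft_force: [-4.4, 3.0, 10.3]
opening: 0.0572
grasp_force: 20.0
```

Turned 1.04 rad; release and rise.

Call:
step_arm --pt "0 0 0 0" --pt "0 0 0 0" --pt "0 0 0 0" --pt "0 0 0 0" --pt "0 0 0.04 0" --pt "0 0 0.05 0" --pt "0 0 0.05 0" --pt "-0.04 0 0.01 0" --pt "0 0 0 0" --pt "0 0 0 0" --jaw 1

```text
time: 20.65
tool_pos: [0.4604, -0.295, 0.4284]
orientation: [-3.067, -0.681, -0.0]
ft_force: [-1.0, -0.6, -0.1]
opening: 0.0877
grasp_force: 0.0
```

Run:
```python
from h import *
np.set_printoptions(precision=4,suppress=True)
a=viewer.read_camera("wrist");b=viewer.read_camera("top");c=viewer.read_camera("side")
o=[]
for p in(a,b,c):
    r=viewer.place_of(p,"stop_top")
    print([(np.round(x["xy"],1),round(x["score"],2),atz(p,x["xy"],.114),atz(p,x["xy"],.128)) for x in r[:1]])
    if r:o.append((p,r[0]["xy"]))
print(tri(o))
A=cv2.resize(a["image"],(480,300));B=cv2.resize(c["image"][80:280,230:450],(320,300))
cv2.imwrite("pics/m7.png",np.hstack([A,B])[:,:,::-1])
s=arm.observe();print(s["time"],s["tool_pos"],s["opening"],s["ft_force"])
```

```text
[(array([339.6, 163.4]), 0.71, array([ 0.4977, -0.2965,  0.114 ]), array([ 0.4992, -0.2949,  0.128 ]))]
[(array([423.8, 210.1]), 0.74, array([ 0.5038, -0.2915,  0.114 ]), array([ 0.5023, -0.2878,  0.128 ]))]
[(array([391.1, 164.2]), 0.5, array([ 0.502, -0.31 ,  0.114]), array([ 0.4896, -0.2911,  0.128 ]))]
[ 0.4985 -0.2943  0.1224]
20.95 [ 0.4607 -0.295   0.428 ] 0.0880910400020704 [0.1858 0.2212 1.0135]
```

View pics/m7.png

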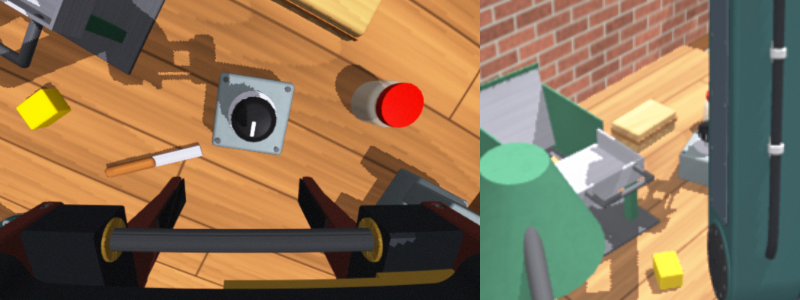

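The head's mark is back in its starting direction and the tray is level. The mushroom height is ambiguous from here, so I look from the earlier oblique viewpoint, where it read latched.

Call:
step_arm --pt "-0.014 0.045 0.002 -0.066" --pt "-0.014 0.045 0.002 -0.066" --pt "-0.014 0.045 0.002 -0.066" --pt "-0.014 0.047 0.002 -0.066" --pt "0 0 0 0" --pt "0 0 0 0" --pt "0 0 0 0"

```text
time: 21.82
tool_pos: [0.4049, -0.114, 0.4367]
orientation: [3.129, 0.272, 0.0]
ft_force: [-0.5, -0.4, -0.1]
opening: 0.0882
grasp_force: 0.0
```

Run:
```python
from h import *
np.set_printoptions(precision=4,suppress=True)
a=viewer.read_camera("wrist");old=cv2.imread("pics/w2.png")
r=viewer.place_of(a,"stop_top")
print([(np.round(x["xy"],1),round(x["score"],2),atz(a,x["xy"],.114),atz(a,x["xy"],.128)) for x in r[:1]])
f=lambda im:cv2.resize(im[60:200,400:570],(400,330))
cv2.imwrite("pics/m8.png",np.hstack([f(old),f(a["image"][:,:,::-1])]))
s=arm.observe();print(s["time"],s["tool_pos"])
```

```text
[(array([527.9, 133.7]), 0.7, array([ 0.502 , -0.3051,  0.114 ]), array([ 0.501 , -0.2957,  0.128 ]))]
21.925 [ 0.4047 -0.114   0.4365]
```

View pics/m8.png

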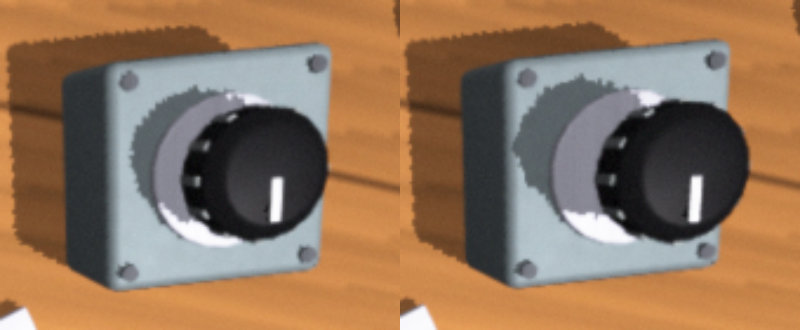

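The head now stands clearly higher than when latched (left: before, right: now), fits the 128 mm height, and its mark is in the same direction. Handing in.

```bash
python3 -c "
from workcell import job
print(job.close_job())"
```

```text
the job is handed in; nothing more can be done
None
```

I latched the stop, tipped all four offcuts into the hopper, let the tray down level, twisted the mushroom so it came back up, and handed the job in at about 22 s; hand-in returned no verdict, so success rests on my final camera checks.

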